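# Turn the dyed coaster over with the spatula

## Task

Take the spatula from its white drip tray and use it to turn the red-dyed coaster over, low over the teal drying mat without tossing it, so that it lies flat and wholly on the mat with its bare wooden side up, ready for dye on the back. The fresh dye marks easily, so touch that coaster with the spatula only, and leave the other coaster and everything else where they are. Then lay the spatula back with its blade flat on the floor of the drip tray and let go.

Things in the scene. Friction and masses are not known exactly. Their poses are not given: they have to be found in the camera images.
- coaster: Coaster to turn: stiff smooth wooden disc, 100 mm across, 12 mm thick, about 70 g, red half up at the start, bare wood below. Both faces bevelled (4 mm high, 9 mm wide; flat part 82 mm across), so a thin blade low on the mat slips under. Slippery on steel, grips the mat (friction about 1): its far edge pivots there. Origin at its centre, half-way up; z points out of the red face.
- coaster_done: Another coaster of the same size and shape, beside the first on the mat, already turned: bare wood up, blue below. Must stay where it is. Origin at its centre, half-way up.
- mat: Teal grippy silicone drying mat, fixed, 300 mm along its x, 400 mm along its y, 3 mm thick. Origin: centre of its underside, z up. The coasters lie side by side along its x, about 65 mm either side of its middle line and 30 to 90 mm short of its middle in y; its +y half, away from the tray, is free.
- spatula: Cranked steel spatula, 253 mm long, 172 g, balance point 30 mm behind the blade's middle: left alone it stands on its flat blade, handle in the air. Blade 95 mm long (x), 80 mm wide (y), 2 mm thick, polished. Origin: middle of the blade's underside; x points to its straight front edge at +47.5 mm; z up out of the blade. A shank rises from the rear edge to the handle.
- spatula_grip (a point): Best grip point, on the centre line of the dark wooden handle: 125 mm behind the blade's middle (172.5 mm behind its front edge), 38.8 mm above the blade's underside. Handle 24 mm wide (y) with flat upright sides, 18 mm deep; its centre line runs from 78 to 205 mm behind the blade's middle and climbs from 27 to 59 mm above its underside (14 degrees). Axes as the spatula's.
- tray: White plastic drip tray, fixed, in which the spatula's blade lies at the start: 220 mm (its x) by 160 mm (its y), rim 15 mm high and 3 mm thick, floor 3 mm thick. Origin at the centre of its underside, z up; its x points from the handle side (the spatula's handle hangs out over the rim there) towards the mat's side.
- cup: Clear plastic cup, 72 mm across, 85 mm high, standing beyond the mat's +y end. Leave it alone.
- brush: Flat dye brush lying on the table beyond the tray, 180 mm long, 34 mm wide, up to 12 mm high. Leave it alone.
- cap: White bottle cap lying on the table beyond the +y end of the mat, 38 mm across, 14 mm high. Leave it alone.
- syringe: Clear dye syringe, 160 mm long, 28 mm high, lying behind the mat on the side away from the robot. Leave it alone.
- mug: White mug, 82 mm across, 95 mm high, standing beyond the mat's +y end. Leave it alone.
There are look-alikes about, which are no part of the job. Leave any green or pink look-alike of the coaster alone.

How it is judged:
On the way, in this order (a step that is already met when the one before it is completed fails the run):
1. the spatula, held by the fingers, raises one side of the red coaster (angle between coaster's own z axis and vertical above 0.3 rad and contact force between spatula and coaster above 0.03 N and contact force between the fingers and spatula above 1 N), for 0.04 s.
2. the coaster lies turned over, flat on the mat (angle between coaster's own z axis and vertical above 3.05 rad and height (world z) of coaster below 0.013 m and linear speed of coaster below 0.03 m/s), for 0.2 s.
At the end, for the whole second after the job is handed in: The red coaster lies flat (within 5 degrees) and at rest on the mat with its bare side up, wholly on the mat (no more than 3 mm over its edge); the spatula lies released and at rest with its blade flat (within 3.4 degrees) on the floor of the drip tray, inside the rim (angle between coaster's own z axis and vertical above 3.05 rad and height (world z) of coaster between 0.006 and 0.013 m and x of coaster in the frame of mat between -0.103 and 0.103 m and y of coaster in the frame of mat between -0.153 and 0.153 m and linear speed of each of coaster, spatula below 0.02 m/s and x of spatula in the frame of tray between -0.063 and 0.063 m and y of spatula in the frame of tray between -0.045 and 0.045 m and angle between spatula's own z axis and vertical below 0.06 rad and height (world z) of spatula below 0.006 m); the robot touches nothing.
It fails at once if the gripper or arm touches the red coaster (contact force between any of the fingers, the arm and coaster above 0.2 N).
It fails at once if the red coaster is raised more than 150 mm over the table (tossed or carried high) (height (world z) of coaster above 0.15 m).
It fails at once if the other coaster is shifted by more than 12 mm (distance of coaster_done from where it was at the start of the episode above 0.012 m).
It fails at once if the cup, mug, brush, cap or syringe is shifted by more than 25 mm (distance of any of cup, mug, brush, cap, syringe from where it was at the start of the episode above 0.025 m).
It also fails if it takes over 61 s, if anything falls off the work surface, if the arm or the gripper's body presses on something with over 40 N, if the wrist force passes 120 N, or if a joint passes its speed limit or range.

## Robot

A 6-joint arm with a two-finger parallel gripper is mounted at the origin on the work surface. World frame = base frame: x ahead of the robot, y to its left, z up, the work surface at z = 0. Lengths are in m, angles in rad, forces in N, time in s.
With the tool pointing down it reaches from about 0.325 to 0.9 m from the base axis. Payload 6.1 kg.
Tool frame: the origin (TCP) lies midway between the tips of the shut fingers; the grasp point (between the pads) lies 19 mm behind it; z points along the fingers, y is the line along which they close (so a half turn about z gives the same grasp; the last joint's range is limited). The gripper opens to 85 mm and grips with 20 to 120 N. Pads are 22 mm wide; open, the fingers measure 114 mm over their backs; the gripper's body (76 mm by 85 mm) begins 54 mm behind the grasp point. The pads swing forward as they close: fully open they stand 13 mm farther back than shut.
Start: joints at [-1.228, 0.22, 1.526, -0, 1.395, -0.126], TCP at [0.282, -0.558, 0.201] pointing down, gripper open.
Joint ranges: [-2.98, 2.98], [-0.91, 2.08], [0.09, 2.57], [-1.24, 4.39], [0.2, 2.65], [-2.68, 2.68]. Speed limits (rad/s): [2.57, 2.57, 3.01, 3.14, 3.14, 3.14].

## Interface

Orientations are given as [roll, pitch, yaw] about the fixed x, y, z axes, in that order (R = Rz(yaw) Ry(pitch) Rx(roll)).
In Python, from plant import movep, move_l, set_joints, gripper_to, hold, inverse_kinematics, observe, get_image, get_calibration, Unreachable, job_done gives the robot as it stands. Calls block until the motion is done:
- movep(position, orientation): joint-space move of the TCP to a pose.
- move_l(position, feed=0.15, rotation=None, max_force=None): straight line of the TCP; rotation=None keeps the orientation; feed is the mean speed in m/s. With max_force (N) it stops when the force on the tool has changed by that much, and returns True; else False.
- set_joints(angles): joint-space move.
- gripper_to(opening, f_grip=None): finger opening in m; f_grip is the grip in N (None keeps the last); returns when the fingers have stopped.
- hold(seconds).
- inverse_kinematics(position, orientation): joint angles nearest the present ones, or None.
- observe(): the state.
- get_image(name): name is "scene" or "top" or "wrist"; returns (picture, depth): 480x640x3 uint8, red, green, blue; 480x640 float32, m along the optical axis (not along the pixel's ray), 0 where there is no reading.
- get_calibration(name): a dict with "intrinsics" (3x3 intrinsics, pixels), "world_from_camera" (4x4, takes a point from camera to world coordinates). Camera axes: x right, y down, z forward; pixel columns grow to the right and rows downward; lengths in m; the calibration is good to about 2 mm. The wrist camera is an equidistant fisheye: a pixel r from the principal point sees the ray r / f radians off the axis. A picture is of the moment at which its call begins: read the wrist's pose just before it. get_calibration takes no time and is no camera call; for the wrist camera it gives the pose at the moment of the call.
A pose or a line that the arm cannot do raises Unreachable and nothing moves.
- job_done(): hands the job in; it is judged then, once.
The state is a dict: "time_s": time; "q": joint angles; "joint_velocities": joint speeds; "joint_torque": joint torques, N m; "eef_pos": TCP position; "tcp_rot": TCP orientation; "ft_force": force on the tool from outside, world axes, zero at the start; "torque": the same for the moment, N m; "opening": finger opening in m; "grasp_force": force on a finger pad.
Only numpy, scipy, OpenCV 4.12 (cv2) and the standard library are available. Lean on these libraries where they do the work, as an engineer would, in place of code of your own. Each camera call takes 0.05 s, during which the arm holds its last target. There are 200 camera calls.

## Working session

There is one attempt and no reset: what is moved stays moved. The work goes in short steps, each a Python script; the robot and the scene stay as the last script left them, time stands still between calls to the robot, and variables do not carry over. Pictures are saved under pics/ and viewed, at most 10 in all, crops included, and the job is handed in when it is done.

```bash
ls; mkdir -p pics
python3 - <<'E'
from plant import *
import cv2,numpy as np
for n in ("top","scene"):
    p,d=get_image(n); c=get_calibration(n)
    cv2.imwrite(f"pics/{n}0.png",p[:,:,::-1]); np.savez(f"{n}0.npz",p=p,d=d,K=c["intrinsics"],T=c["world_from_camera"])
    print(n,np.round(c["intrinsics"],1).tolist(),np.round(c["world_from_camera"],3).tolist())
print(observe())
E
```

```text
pics
top [[554.3, 0.0, 320.6], [0.0, 554.3, 225.4], [0.0, 0.0, 1.0]] [[0.003, -0.991, 0.136, 0.36], [-1.0, -0.006, -0.018, 0.025], [0.019, -0.136, -0.991, 1.231], [0.0, 0.0, 0.0, 1.0]]
scene [[468.7, 0.0, 322.7], [0.0, 468.7, 244.6], [0.0, 0.0, 1.0]] [[-0.37, 0.65, -0.664, 1.186], [0.929, 0.248, -0.275, 0.266], [-0.014, -0.719, -0.695, 0.76], [0.0, 0.0, 0.0, 1.0]]
{'time_s': 0.1, 'q': array([-1.22807711e+00,  2.21149761e-01,  1.52749527e+00,  1.13377706e-05,
        1.39470148e+00, -1.26082147e-01]), 'joint_velocities': array([ 0.00083315,  0.0004245 , -0.00475147,  0.00089392, -0.00128665,
       -0.00198024]), 'joint_torque': array([ 5.23987637e-04, -4.98240030e+01, -3.90548444e+01, -1.12550215e-04,
        5.62324640e-03, -2.43383511e-05]), 'eef_pos': array([ 0.28219412, -0.55699806,  0.19980789]), 'tcp_rot': array([-3.13985412e+00, -2.31614591e-04,  4.68799165e-01]), 'ft_force': array([-0.04678021, -0.60427744,  0.07221512]), 'torque': array([ 0.01711035, -0.02558664,  0.0370189 ]), 'grasp_force': 0.0, 'opening': 0.08518189330434366}
```

View pics/top0.png

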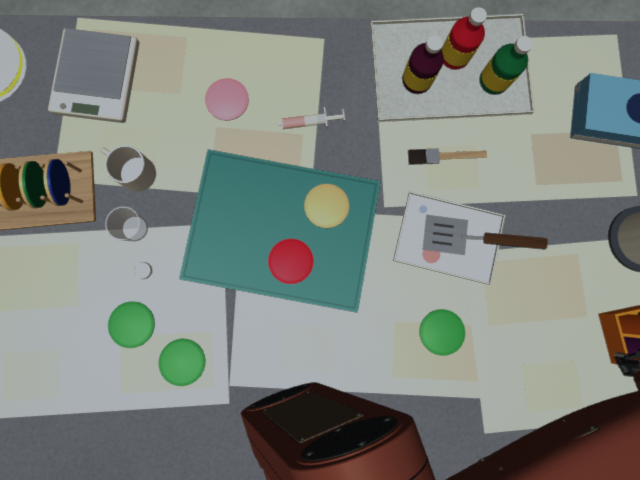

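View pics/scene0.png

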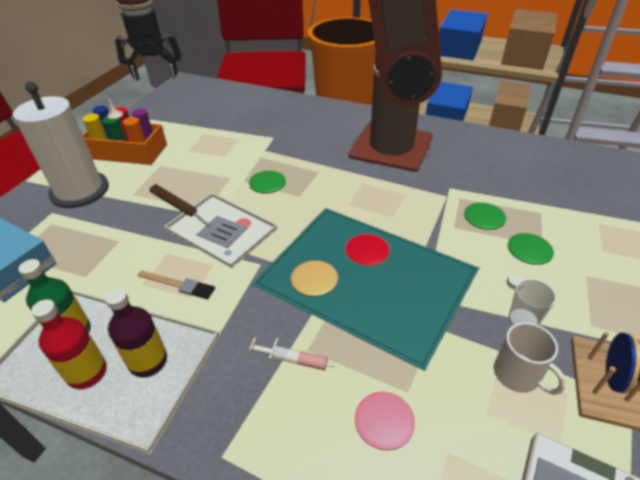

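The top view shows the only red disc at (291,261), on the teal mat. The bare-wood coaster is at (327,206). The green discs at (131,324), (182,362) and (442,332) and the pink one at (227,99) are look-alikes off the mat. The spatula blade is at (445,235) in the white tray, with the dark handle running to (546,242). I'll measure these and check an enlarged crop.

```bash
cat > h.py <<'E'
from plant import *
import cv2,numpy as np
from scipy.spatial.transform import Rotation as Ro
def ray(uv,z,K,T):
    uv=np.atleast_2d(uv).astype(float)
    d=np.c_[(uv-K[[0,1],[2,2]])/K[[0,1],[0,1]],np.ones(len(uv))]@T[:3,:3].T
    return (T[:3,3]+d*((z-T[2,3])/d[:,2])[:,None])[:,:2]
def comp(m,seed):
    n,l,s,c=cv2.connectedComponentsWithStats(m.astype(np.uint8)); k=[i for i in range(1,n)]
    i=min(k,key=lambda i:np.hypot(*(c[i]-seed)) if s[i,4]>60 else 1e9)
    return l==i,c[i],s[i,4]
E
python3 - <<'E'
from h import *
z=np.load("top0.npz");p,d,K,T=[z[k] for k in("p","d","K","T")]
h=cv2.cvtColor(p,cv2.COLOR_RGB2HSV).astype(int);H,S,V=h[...,0],h[...,1],h[...,2]
vv,uu=np.mgrid[:480,:640]
m,c,a=comp(((H<8)|(H>172))&(S>180)&(V>110)&(abs(uu-291)<40)&(abs(vv-261)<40),(291,261));print("red",c,a,ray(c,.015,K,T))
m,c,a=comp((H>12)&(H<30)&(S>60)&(abs(uu-327)<35)&(abs(vv-206)<35),(327,206));print("wood",c,a,ray(c,.015,K,T))
m,c,a=comp((H>78)&(H<98)&(S>110)&(uu>170)&(uu<390)&(vv>140)&(vv<320),(270,230))
cn=cv2.findContours(m.astype(np.uint8),0,2)[0][0];cn=cv2.approxPolyDP(cv2.convexHull(cn),8,True)[:,0];w=ray(cn,.003,K,T);print("mat",cn.tolist(),w.round(4).tolist(),w.mean(0))
m,c,a=comp((V<90)&(uu>478)&(uu<555)&(vv>225)&(vv<255)&(S>60),(515,240));hp=ray(np.c_[uu[m],vv[m]],.05,K,T)
e=np.linalg.svd(hp-hp.mean(0),full_matrices=False)[2][0];t=(hp-hp.mean(0))@e;print("handle",c,a,hp.mean(0),e,np.percentile(t,[1,99]),np.arctan2(e[1],e[0]))
tr=np.array([(410,193),(504,212),(491,284),(394,262)]);w=ray(tr,.015,K,T);print("tray",w.round(4).tolist(),w.mean(0))
cr=cv2.resize(p[180:300,240:560],None,fx=2.5,fy=2.5,interpolation=2);cv2.imwrite("pics/crop1.png",cr[:,:,::-1])
E
```

```text
red [292.46268657 256.84141791] 1072 [[0.45650036 0.06432548]]
wood [328.47011952 201.08565737] 1004 [[ 0.5813348  -0.01459811]]
mat [[208, 151], [378, 181], [357, 299], [192, 234]] [[0.6971, 0.2587], [0.6305, -0.1272], [0.3653, -0.0781], [0.5072, 0.2883]] [0.5500278  0.08542947]
handle [515.59969559 240.3957382 ] 657 [ 0.49153743 -0.41746722] [-0.08353169 -0.99650512] [-0.0667349   0.06584019] -1.6544254637653113
tray [[0.6009, -0.1972], [0.5592, -0.4073], [0.3988, -0.3719], [0.4462, -0.159]] [ 0.5012888  -0.28386425]
```

View pics/crop1.png

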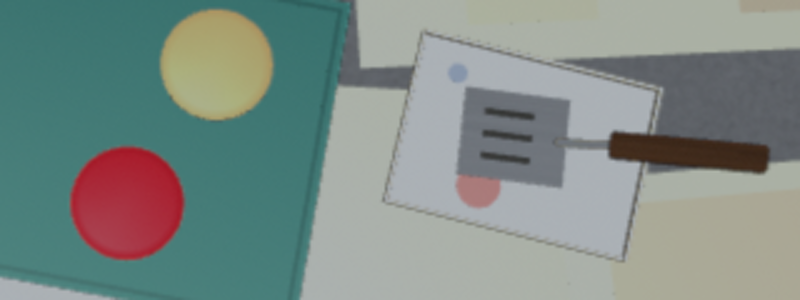

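The crop confirms one red disc centred at crop (127,203), full-frame (291,261). The blade corners are at crop (466,87), (570,99), (562,187) and (457,174), and the handle runs from (610,145) to (768,158). The thresholds clipped the masks, so I'll recompute from these pixels.

Run:
```python
from h import *
z=np.load("top0.npz");p,d,K,T=[z[k] for k in("p","d","K","T")]
lab=cv2.cvtColor(p,cv2.COLOR_RGB2LAB).astype(int)
vv,uu=np.mgrid[:480,:640]
for n,u,v,ch,th in(("red",291,261,1,150),("wood",326,206,2,135)):
    m,c,a=comp((lab[...,ch]>th)&(np.hypot(uu-u,vv-v)<32),(u,v));print(n,c,a,ray(c,.012,K,T))
f=lambda q,zz:ray(np.array(q)/2.5+[240,180],zz,K,T)
for n,w in(("tray",f([(424,31),(661,88),(624,262),(384,201)],.015)),("blade",f([(466,87),(570,99),(562,187),(457,174)],.005)),("mat",ray([(208,151),(379,181),(357,311),(181,279)],.003,K,T))):
    e=np.roll(w,-1,0)-w;print(n,w.mean(0).round(4),np.linalg.norm(e,axis=1).round(3),np.degrees(np.arctan2(e[:,1],e[:,0])).round(1))
print("handle ends",ray([(610/2.5+240,145/2.5+180)],.033,K,T),ray([(768/2.5+240,158/2.5+180)],.068,K,T))
```

```text
red [290.282514   260.84878656] 1607 [[0.44789236 0.06912237]]
wood [326.12625628 205.42211055] 1592 [[ 0.57201965 -0.00947613]]
tray [ 0.5003 -0.2828] [0.217 0.16  0.217 0.157] [-103.4  165.8   76.   -14. ]
blade [ 0.5087 -0.277 ] [0.094 0.08  0.094 0.079] [-96.3 173.   83.2  -7.1]
mat [0.5186 0.0901] [0.394 0.296 0.393 0.294] [-99.7 170.   80.   -9.8]
handle ends [[ 0.4983324  -0.35446875]] [[ 0.48388798 -0.47806866]]
```

```bash
cat >> h.py <<'E'
YAW=np.radians(80.2)
def spat(front,yaw,pitch):
    "spatula pose from front-lower-edge middle, heading and nose-down pitch -> R, origin"
    R=(Ro.from_euler('z',yaw)*Ro.from_euler('y',pitch)).as_matrix()
    return R,np.array(front)-R@[.0475,0,0]
def tool(R,o,sg,phi,off=0.019,grip=(-.125,0,.0388)):
    "tool pose holding the spatula; phi tilts fingers forward"
    z=R@[np.sin(phi),0,-np.cos(phi)]; y=sg*R[:,1]; x=np.cross(y,z)
    return o+R@np.array(grip)+off*z, Ro.from_matrix(np.c_[x,y,z]).as_euler('xyz')
E
python3 - <<'E'
from h import *
f=np.array([np.cos(YAW),np.sin(YAW),0]);red=np.array([.448,.069,.003])
for sg in(1,-1):
  for ph in(0,10,20):
    print(sg,ph)
    R,o=Ro.from_euler('z',np.radians(83.4)).as_matrix(),np.array([.5087,-.277,.003])
    q=inverse_kinematics(*tool(R,o,sg,np.radians(ph)));print(' grasp',None if q is None else np.round(q,2))
    for th in(3,45,75,90,100,110):
      q=inverse_kinematics(*tool(*spat(red+.035*f,YAW,np.radians(th)),sg,np.radians(ph)));print(' ',th,None if q is None else np.round(q,2))
E
```

```text
1 0
 grasp [-0.81  0.43  1.62  0.    1.09  2.45]
  3 None
  45 [ 0.34  0.21  1.88 -0.67  1.52 -2.43]
  75 [ 0.58  0.65  1.56 -0.87  1.95 -2.26]
  90 [ 0.64  0.89  1.38 -0.98  2.15 -2.25]
  100 [ 0.66  1.05  1.27 -1.07  2.28 -2.28]
  110 [ 0.67  1.2   1.16 -1.18  2.4  -2.34]
1 10
 grasp [-0.87  0.5   1.53  0.13  1.24  2.33]
  3 None
  45 [ 0.26  0.09  1.93 -0.56  1.43 -2.54]
  75 [ 0.55  0.54  1.6  -0.78  1.85 -2.29]
  90 [ 0.63  0.78  1.42 -0.88  2.06 -2.26]
  100 [ 0.66  0.95  1.3  -0.96  2.19 -2.26]
  110 [ 0.68  1.11  1.18 -1.06  2.31 -2.3 ]
1 20
 grasp [-0.93  0.6   1.42  0.24  1.39  2.25]
  3 [-0.56  0.    2.14  0.3   1.13  2.6 ]
  45 None
  75 [ 0.52  0.42  1.66 -0.7   1.75 -2.33]
  90 [ 0.62  0.67  1.47 -0.8   1.96 -2.27]
  100 [ 0.66  0.84  1.35 -0.87  2.09 -2.26]
  110 [ 0.69  1.01  1.22 -0.95  2.21 -2.27]
-1 0
 grasp [-0.81  0.43  1.62  0.    1.09 -0.69]
  3 [-0.29 -0.05  2.16 -0.06  1.03 -0.09]
  45 [ 0.34  0.21  1.88 -0.67  1.52  0.71]
  75 [ 0.58  0.65  1.56 -0.87  1.95  0.88]
  90 [ 0.64  0.89  1.38 -0.98  2.15  0.89]
  100 [ 0.66  1.05  1.27 -1.07  2.28  0.86]
  110 [ 0.67  1.2   1.16 -1.18  2.4   0.8 ]
-1 10
 grasp [-0.87  0.5   1.53  0.13  1.24 -0.81]
  3 [-0.43 -0.04  2.16  0.14  1.06 -0.33]
  45 [ 0.26  0.09  1.93 -0.56  1.43  0.6 ]
  75 [ 0.55  0.54  1.6  -0.78  1.85  0.85]
  90 [ 0.63  0.78  1.42 -0.88  2.06  0.89]
  100 [ 0.66  0.95  1.3  -0.96  2.19  0.88]
  110 [ 0.68  1.11  1.18 -1.06  2.31  0.84]
-1 20
 grasp [-0.93  0.6   1.42  0.24  1.39 -0.89]
  3 [-0.56  0.    2.14  0.3   1.13 -0.54]
  45 [ 0.16 -0.01  1.97 -0.42  1.35  0.46]
  75 [ 0.52  0.42  1.66 -0.7   1.75  0.81]
  90 [ 0.62  0.67  1.47 -0.8   1.96  0.88]
  100 [ 0.66  0.84  1.35 -0.87  2.09  0.89]
  110 [ 0.69  1.01  1.22 -0.95  2.21  0.87]<sys>:0: UserWarning: Gimbal lock detected. Setting third angle to zero since it is not possible to uniquely determine all angles.
```

Run:
```python
from h import *
PH=np.radians(20);R,o=Ro.from_euler('z',np.radians(83.4)).as_matrix(),np.array([.5087,-.277,.003])
p,r=tool(R,o,-1,PH,.021)
zt=Ro.from_euler('xyz',r).as_matrix()[:,2]
gripper_to(.085,90)
movep(p-.09*zt,r); move_l(p,.1)
print(observe()["eef_pos"]-p); gripper_to(.0,90); s=observe();print(s["opening"],s["grasp_force"],s["ft_force"])
move_l(p+[0,0,.09],.12); s=observe();print(s["opening"],s["grasp_force"],s["time_s"])
for n in("scene","wrist"):
    im,d=get_image(n);cv2.imwrite(f"pics/{n}1.png",im[:,:,::-1])
sc=cv2.imread("pics/scene1.png")[90:300,100:380];wr=cv2.resize(cv2.imread("pics/wrist1.png"),(380,285))
cv2.imwrite("pics/c2.png",np.vstack([cv2.resize(sc,(400,300)),cv2.copyMakeBorder(wr,0,0,0,20,0)]))
```

```text
[ 0.00045562 -0.00075905  0.00082474]
0.018854828299662296 88.13930382952094 [-0.21203048 -1.79302281  1.15302182]
0.018896537538151043 88.47459635697305 3.925
```

View pics/c2.png

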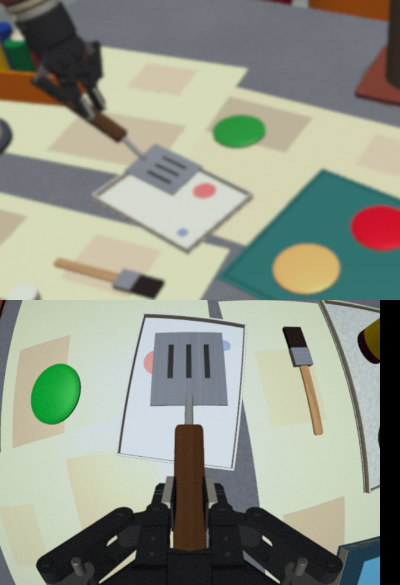

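The spatula is gripped: the scene view shows the blade lifted clear of the tray and level. The wrist view shows the blade straight ahead of the fingers. I'll measure the blade pose in the hand from wrist depth.

```bash
cat >> h.py <<'E'
def inhand(phi,pts_frame=False):
    "blade pose error relative to the nominal hold, from wrist depth"
    s=observe();c=get_calibration("wrist");im,d=get_image("wrist")
    K,T=c["intrinsics"],c["world_from_camera"];v,u=np.mgrid[:480,:640]
    a,b=(u-K[0,2])/K[0,0],(v-K[1,2])/K[1,1];th=np.hypot(a,b)+1e-9;k=np.tan(th)/th
    ok=(d>.02)&(th<1.3)
    P=np.stack([a*k*d,b*k*d,d],-1)[ok]@T[:3,:3].T+T[:3,3]
    Rt=Ro.from_euler('xyz',s["tcp_rot"]).as_matrix();zz,yy=Rt[:,2],-Rt[:,1]
    xx=np.sin(phi)*zz+np.cos(phi)*np.cross(yy,zz)*-1
    if xx@zz<0: xx=-xx
    xs=np.cross(yy,np.cross(zz,yy));up=-(zz*np.cos(phi))
    Rz=np.c_[Rt[:,0],-Rt[:,1],-Rt[:,2]]
    # nominal spatula rotation: invert tool(): tool cols = R@[x,y,z]
    zt=np.array([np.sin(phi),0,-np.cos(phi)]);yt=np.array([0,-1,0]);M=np.c_[np.cross(yt,zt),yt,zt]
    R=Rt@M.T;o=s["eef_pos"]-R@(np.array([-.125,0,.0388])+.021*zt)
    return (P-o)@R,R,o,im[ok]
E
sed -i '/xx=np.sin(phi)\*zz/d;/if xx@zz<0/d;/xs=np.cross/d;/Rz=np.c_/d' h.py
sed -i 's/;zz,yy=Rt\[:,2\],-Rt\[:,1\]//' h.py
python3 - <<'E'
from h import *
L,R,o,_=inhand(np.radians(20))
print(R.round(3).tolist(),o)
b=L[(abs(L[:,0])<.07)&(abs(L[:,1])<.06)&(abs(L[:,2])<.03)]
print(len(b),b.min(0),b.max(0))
i=b[(abs(b[:,0])<.035)&(abs(b[:,1])<.03)]
A=np.c_[i[:,:2],np.ones(len(i))];x=np.linalg.lstsq(A,i[:,2],rcond=None)[0];print("plane z=ax+by+c",x,"res",np.std(i[:,2]-A@x))
m=abs(b[:,2]-np.c_[b[:,:2],np.ones(len(b))]@x)<.004;b=b[m]
for ax in(0,1):print(np.percentile(b[:,ax],[.5,2,50,98,99.5]))
for y0 in(-.03,0,.03):print(y0,b[abs(b[:,1]-y0)<.006,0].max())
E
```

```text
[[0.115, -0.993, 0.002], [0.993, 0.115, -0.002], [0.002, 0.002, 1.0]] [ 0.50806326 -0.27623224  0.09176454]
15403 [-0.0698765  -0.03951611 -0.02576907] [0.03945826 0.04159467 0.01176517]
plane z=ax+by+c [-0.14842469  0.00042203 -0.01846853] res 0.0006125752513962462
[-0.05506199 -0.05405363 -0.01399066  0.03640669  0.03829066]
[-0.03858744 -0.03734962  0.00125947  0.03940972  0.04058215]
-0.03 0.03937783083708249
0 0.038669901450084664
0.03 0.03928512781746399
```

Depth shows the blade sagged 8.5° nose-down about the grip point; all the numbers fit a pure rotation there. I'll tighten the grip, stage behind the coaster and re-measure.

```bash
cat >> h.py <<'E'
F=np.array([np.cos(YAW),np.sin(YAW),0]);RED=np.array([.448,.069,.003])
def sag(phi):
    L,R,o,_=inhand(phi)
    b=L[(abs(L[:,0])<.06)&(abs(L[:,1])<.06)&(abs(L[:,2])<.035)];i=b[(b[:,0]>-.035)&(b[:,0]<.03)&(abs(b[:,1])<.03)]
    m=abs(i[:,2]-np.median(i[:,2]))<.012;i=i[m]
    A=np.c_[i[:,:2],np.ones(len(i))];x=np.linalg.lstsq(A,i[:,2],rcond=None)[0]
    b=b[abs(b[:,2]-np.c_[b[:,:2],np.ones(len(b))]@x)<.003]
    return x.round(4),b[:,0].max().round(4),b[:,1].min().round(4),b[:,1].max().round(4),np.degrees(np.arctan(-x[0])).round(2)
def pose(adv,z,pitch,phi): # front edge adv beyond coaster centre, z over mat
    return tool(*spat(RED+adv*F+[0,0,z],YAW,np.radians(pitch)),-1,phi,.021)
E
python3 - <<'E'
from h import *
phi=np.radians(28.5)
gripper_to(0,120); print(sag(phi))
p,r=pose(-.08,.06,5,phi)
c=observe()["eef_pos"]
move_l(np.array([c[0],c[1],.13]),.15)
move_l(p+[0,0,.02],.15,rotation=r)
s=observe();print(sag(phi),s["opening"],s["time_s"],s["eef_pos"]-p,s["ft_force"])
im,_=get_image("scene");cv2.imwrite("pics/s3.png",cv2.resize(im[150:330,180:480],(750,450))[:,:,::-1])
E
```

```text
(array([0.0059, 0.0009, 0.001 ]), np.float64(0.048), np.float64(-0.0393), np.float64(0.0414), np.float64(-0.34))
(array([0.0012, 0.0002, 0.0005]), np.float64(0.0476), np.float64(-0.0395), np.float64(0.0415), np.float64(-0.07)) 0.017125084140324143 6.3833 [ 0.0003305  -0.00061519  0.02011544] [-0.49368931  0.27652611 -1.42317184]
```

View pics/s3.png

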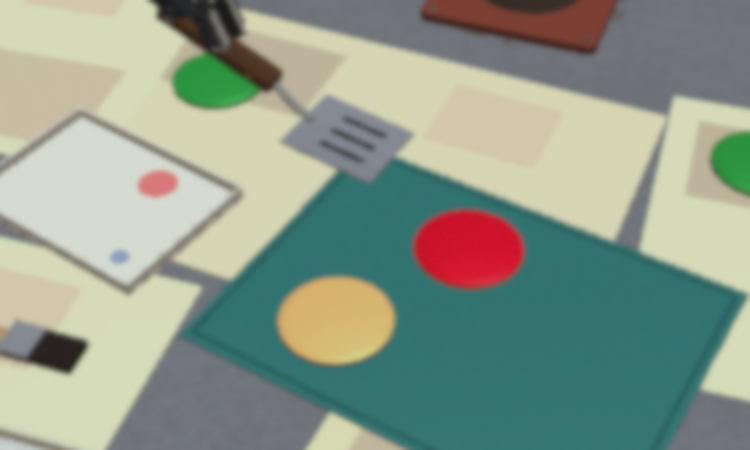

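The blade is held with a stable geometry (model error under 0.5°). In the crop it hovers at (348,138), behind the red coaster at (469,249). I'll refine the coaster position with the wrist camera, then touch off on the mat.

Run:
```python
from h import *
phi=np.radians(28.5)
L,R,o,c=inhand(phi);c=c.astype(int);W=L@R.T+o
m=(c[:,0]>110)&(c[:,1]<60)&(c[:,2]<70)&(np.hypot(*(W[:,:2]-RED[:2]).T)<.07)
w=W[m];print(m.sum(),(w.min(0)+w.max(0))/2,w.max(0)-w.min(0),np.median(w[:,2]))
d=(w[:,:2]-RED[:2])@np.array([[-F[1],F[0]],F[:2]]).T;print("lat,along range",d.min(0),d.max(0))
p,r=pose(-.08,.012,5,phi);move_l(p,.1,rotation=r)
p2,_=pose(-.08,-.006,5,phi);print(move_l(p2,.01,max_force=2))
s=observe();print((s["eef_pos"]-pose(-.08,0,5,phi)[0]).round(4),s["ft_force"],s["time_s"],sag(phi))
```

```text
4852 [0.44717752 0.07156166 0.01424181] [0.09814367 0.07978689 0.00904997] 0.01578862109218343
lat,along range [-0.04907286 -0.03456871] [0.04998797 0.03831633]
False
[ 0.    -0.    -0.006] [-0.2523621   0.2742952  -1.71078923] 9.3167 (array([0.0476, 0.0012, 0.0068]), np.float64(0.06), np.float64(-0.06), np.float64(0.06), np.float64(-2.72))
```

Run:
```python
from h import *
phi=np.radians(28.5)
L,R,o,c=inhand(phi);W=L@R.T+o
for x in np.arange(-.06,.08,.01):
    m=(abs(L[:,0]-x)<.005)&(abs(L[:,1])<.03);n=(abs(L[:,0]-x)<.005)&(abs(L[:,1])>.048)&(abs(L[:,1])<.06);print(x.round(3),m.sum(),np.median(L[m,2]).round(4),"worldz",np.median(W[m,2]).round(4),"mat beside",np.median(W[n,2]).round(4) if n.any() else None)
s=observe();print(s["ft_force"],s["opening"],s["grasp_force"])
im,_=get_image("scene");cv2.imwrite("pics/s4.png",cv2.resize(im[150:330,180:480],(750,450))[:,:,::-1])
```

```text
-0.06 1524 -0.0049 worldz 0.0016 mat beside 0.0015
-0.05 1741 -0.0038 worldz 0.0017 mat beside 0.0014
-0.04 1649 0.0049 worldz 0.0095 mat beside 0.002
-0.03 1445 0.0054 worldz 0.0092 mat beside 0.0041
-0.02 1404 0.0058 worldz 0.0087 mat beside 0.004
-0.01 1332 0.0064 worldz 0.0084 mat beside 0.004
0.0 1257 0.0068 worldz 0.008 mat beside 0.0039
0.01 1193 0.0073 worldz 0.0076 mat beside 0.004
0.02 1121 0.0077 worldz 0.0072 mat beside 0.004
0.03 1050 0.0082 worldz 0.0067 mat beside 0.0041
0.04 991 0.0086 worldz 0.0063 mat beside 0.004
0.05 781 0.0081 worldz 0.0048 mat beside 0.004
0.06 902 0.0081 worldz 0.004 mat beside 0.004
0.07 849 0.0089 worldz 0.004 mat beside 0.0039
0.08 1407 0.0157 worldz 0.0099 mat beside 0.004
[-0.74559204  0.13925166 -0.9273336 ] 0.01726606317495102 118.60098439268768
```

View pics/s4.png

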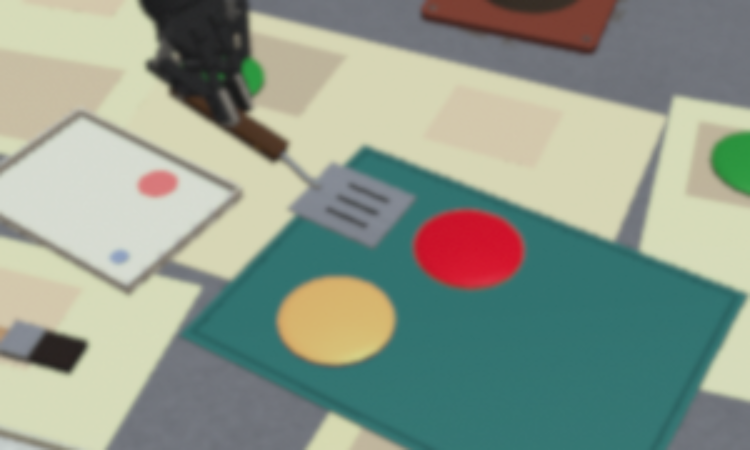

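The blade's front edge is resting on the mat; it rotated 2.7° in hand, leaving it about 2.3° nose-down, which is fine for insertion. Now I'll slide it under.

Run:
```python
from h import *
c=observe()["eef_pos"]
move_l(c+[0,0,.0005],.02)
print(move_l(c+[0,0,.0005]+.115*F,.05,max_force=15));s=observe();print((s["eef_pos"]-c)@F,s["ft_force"],s["time_s"])
phi=np.radians(25.8)
L,R,o,c=inhand(phi);W=L@R.T+o;c=c.astype(int)
m=(c[:,0]>100)&(c[:,1]<60)&(c[:,2]<70)&(np.hypot(*(W[:,:2]-RED[:2]).T)<.12)
w=W[m];d=(w[:,:2]-RED[:2])@np.array([[-F[1],F[0]],F[:2]]).T;print("lat,along",d.min(0),d.max(0))
k=abs(d[:,0])<.02
A=np.c_[d,np.ones(len(d))];x=np.linalg.lstsq(A,w[:,2],rcond=None)[0];print("tilt plane",x)
for n in("wrist","scene"):
    im,_=get_image(n);cv2.imwrite(f"pics/{n}5.png",im[:,:,::-1])
a=cv2.resize(cv2.imread("pics/wrist5.png"),(400,300));b=cv2.resize(cv2.imread("pics/scene5.png")[170:320,260:460],(400,300));cv2.imwrite("pics/c5.png",np.hstack([a,b]))
```

```text
False
0.11493411357755831 [ 0.6718228  -1.4684845  -1.55844926] 12.1667
lat,along [-0.04948375 -0.00895689] [0.04956471 0.07570136]
tilt plane [ 0.00083106 -0.02229583  0.01823061]
```

View pics/c5.png

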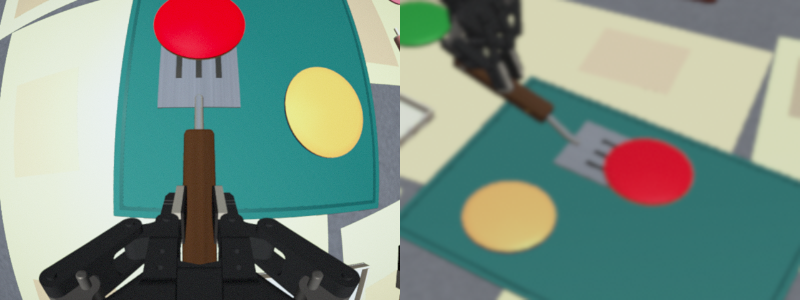

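The blade is about 45 mm under. The coaster was pushed roughly 40 mm along the mat before it rode up, and there is still room. I'll insert further, slowly, and watch for shift.

```bash
cat >> h.py <<'E'
D=np.array([[-F[1],F[0]],F[:2]]).T
def look(phi):
    L,R,o,c=inhand(phi);W=L@R.T+o;c=c.astype(int)
    m=(c[:,0]>100)&(c[:,1]<60)&(c[:,2]<70)&(np.hypot(*(W[:,:2]-RED[:2]).T)<.17)
    w=W[m];d=(w[:,:2]-RED[:2])@D;A=np.c_[d,np.ones(len(d))];x=np.linalg.lstsq(A,w[:,2],rcond=None)[0]
    b=(abs(L[:,1])<.03)&(abs(L[:,0]+.03)<.012)&(abs(L[:,2])<.03);bd=(W[b][:,:2]-RED[:2])@D;xb=np.linalg.lstsq(np.c_[bd,np.ones(len(bd))],W[b][:,2],rcond=None)[0]
    fr=(o+R@[.0475,0,0]);print("red lat/along",d.min(0).round(4),d.max(0).round(4),"tilt",x.round(3),"blade slope",xb.round(4),"front",((fr[:2]-RED[:2])@D).round(4),(fr[2]-.003).round(4))
E
python3 - <<'E'
from h import *
phi=np.radians(25.8);look(phi)
for i in range(2):
    c=observe()["eef_pos"];print(move_l(c+.018*F,.02,max_force=15));look(phi)
s=observe();print(s["ft_force"],s["time_s"],s["opening"])
E
```

```text
red lat/along [-0.0492 -0.0089] [0.0496 0.0756] tilt [ 0.001 -0.022  0.018] blade slope [ 0.0003 -0.0687  0.0066] front [-0.      0.0373] 0.0025
False
red lat/along [-0.049   0.0089] [0.0499 0.0942] tilt [ 0.001 -0.022  0.019] blade slope [ 0.0002 -0.0695  0.0078] front [0.0002 0.0555] 0.0025
False
red lat/along [-0.0485  0.0275] [0.0504 0.1113] tilt [ 0.001 -0.022  0.019] blade slope [ 0.0011 -0.0688  0.0091] front [0.0004 0.0738] 0.0024
[ 0.54784409  0.59796513 -2.44218821] 14.575 0.017277575700276188
```

The coaster is being carried along: the blade's front edge is right under its centre of mass, so the far edge has no grip on the mat. I'll drag it back the same way, then insert while pitching so the load stays on the near corner and the far rim on the mat.

```bash
sed -i 's/b=(abs(L\[:,1\])<.03)&(abs(L\[:,0\]+.03)<.012)/b=(abs(L[:,1])<.036)\&(abs(L[:,1])>.012)\&(L[:,0]>-.042)\&(((W[:,:2]-RED[:2])@D)[:,1]<d[:,1].min()-.004)/' h.py
python3 - <<'E'
from h import *
phi=np.radians(25.8);look(phi)
c=observe()["eef_pos"];move_l(c-.07*F,.04);look(phi)
s=observe();print(s["ft_force"],s["time_s"])
E
```

```text
red lat/along [-0.0485  0.027 ] [0.0503 0.1117] tilt [ 0.001 -0.022  0.019] blade slope [ 0.0007 -0.0394  0.009 ] front [0.0003 0.0737] 0.0024
red lat/along [-0.0486 -0.0429] [0.0504 0.0413] tilt [ 0.001 -0.022  0.017] blade slope [ 0.0009 -0.0392  0.0063] front [0.0003 0.0037] 0.0023
[-0.07915097 -0.56122317 -0.62420695] 16.575
```

It dragged back exactly with the blade. Now the combined pitch-and-insert.

Run:
```python
from h import *
phi=np.radians(25.8)
for a,t in((.0037,8),(.010,10),(.025,13)):
    p,r=pose(a,.0025,t,phi);move_l(p,.02,rotation=r);look(phi)
s=observe();print(s["ft_force"],s["time_s"],s["opening"])
im,_=get_image("scene");cv2.imwrite("pics/s6.png",cv2.resize(im[150:330,180:480],(750,450))[:,:,::-1])
```

```text
red lat/along [-0.0488 -0.0423] [0.0503 0.0392] tilt [ 0.    -0.064  0.02 ] blade slope [-0.0002 -0.1406  0.0066] front [0.0001 0.0038] 0.0024
red lat/along [-0.0491 -0.0413] [0.0499 0.045 ] tilt [ 0.001 -0.098  0.021] blade slope [ 0.0004 -0.1765  0.0079] front [0.     0.0103] 0.0026
red lat/along [-0.0492 -0.0399] [0.0498 0.0578] tilt [ 0.001 -0.174  0.025] blade slope [0.0002 0.0695 0.0271] front [0.0001 0.0251] 0.0024
[-0.59784609 -0.6899251  -1.64068152] 19.4583 0.017154826636375613
```

View pics/s6.png

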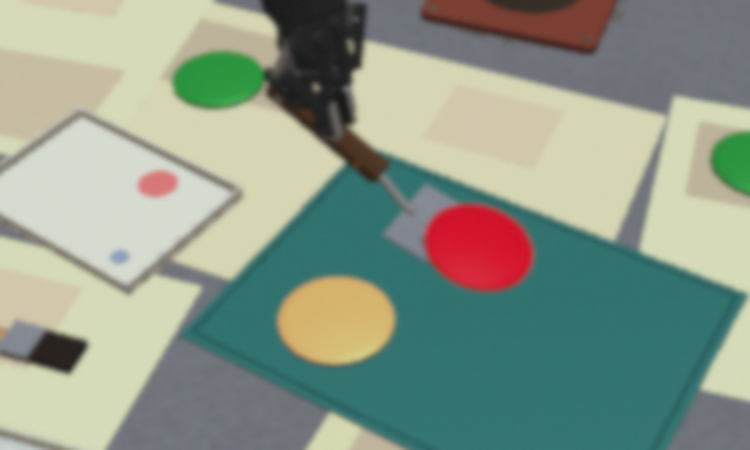

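The insertion works: the coaster held its place (near edge steady at -0.040) and is tilted 10°. Continuing to 60°, with numeric checks.

```bash
cat >> h.py <<'E'
def step(a,t,phi,m=.0008,feed=.05):
    th=np.radians(t);p,r=pose(a+.002*np.sin(th),m+.002*np.cos(th),t,phi);return move_l(p,feed,rotation=r,max_force=25)
E
python3 - <<'E'
from h import *
phi=np.radians(25.8)
for a,t in((.035,18),(.041,24),(.045,32)): print(step(a,t,phi,feed=.03))
look(phi)
print(step(.048,45,phi),step(.0505,60,phi));look(phi)
s=observe();print(s["ft_force"],s["time_s"],s["opening"])
E
```

```text
False
False
False
red lat/along [-0.0501 -0.0231] [0.0486 0.0638] tilt [ 0.011 -0.56   0.048] blade slope [ 0.0031 -0.452   0.039 ] front [0.0001 0.046 ] 0.0023
False False
red lat/along [-0.0502 -0.0103] [0.0482 0.0782] tilt [ 0.137 -1.163  0.103] blade slope [0. 0. 0.] front [-0.0001  0.0519] 0.0019
[ 0.08278638 -1.50516547  0.13438903] 24.3 0.01704813001605592
```

Run:
```python
from h import *
phi=np.radians(25.8)
print(step(.056,68,phi),step(.061,78,phi));look(phi)
print(step(.064,86,phi));look(phi)
s=observe();print(s["ft_force"],s["time_s"],s["opening"])
im,_=get_image("scene");cv2.imwrite("pics/s7.png",cv2.resize(im[110:330,180:480],(750,550))[:,:,::-1])
```

```text
False False
red lat/along [-0.0504  0.0346] [0.0479 0.0841] tilt [ 0.28  -1.856  0.167] blade slope [-0.0081 -0.8751  0.1111] front [0.0001 0.0628] 0.0011
False
red lat/along [-0.0503  0.0455] [0.0476 0.0895] tilt [ 0.375 -2.568  0.23 ] blade slope [-0.0096  2.3125 -0.0054] front [-0.0001  0.066 ] 0.001
[-0.08992166 -2.1801452   1.90392374] 26.6083 0.01696694447077196
```

View pics/s7.png

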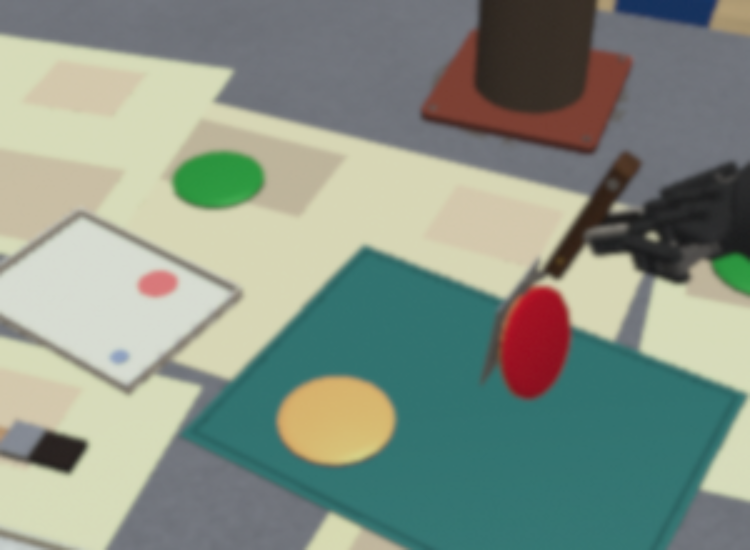

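The coaster leans about 70° on the near-vertical blade: coaster at crop (535,340), blade tip at (485,380), gripper clear above right. I'll push on past vertical.

Run:
```python
from h import *
phi=np.radians(25.8)
def red():
    T=np.load("top0.npz");im,d=get_image("top");lab=cv2.cvtColor(im,cv2.COLOR_RGB2LAB).astype(int);return int(((lab[...,1]>150)&(np.hypot(np.mgrid[:480,:640][1]-270,np.mgrid[:480,:640][0]-255)<60)).sum())
for a,t in((.069,91),(.074,95),(.080,99),(.086,102)):
    print(a,t,step(a,t,phi,m=.0015,feed=.04),red(),observe()["ft_force"].round(1))
    look(phi)
print(observe()["time_s"])
```

```text
0.069 91 False 219 [-0.1 -1.5  3.1]
red lat/along [-0.0503 -0.0503] [0.0742 0.1079] tilt [ 0.49  -3.534  0.318] blade slope [0. 0. 0.] front [-0.0001  0.071 ] 0.0016
0.074 95 False 71 [-0.5  0.1  4. ]
red lat/along [-0.0507  0.0609] [0.0478 0.1154] tilt [ 0.776 -5.856  0.522] blade slope [-32.8872 -12.7549   1.9806] front [-0.0001  0.076 ] 0.0014
0.08 99 False 31 [-0.6 -0.2  4.2]
red lat/along [-0.0505  0.0753] [0.0476 0.1236] tilt [ 0.46  -3.705  0.375] blade slope [ 0.1904  9.0518 -0.5695] front [-0.0001  0.082 ] 0.0012
0.086 102 False 13 [-0.2  0.3  5.1]
red lat/along [-0.0505 -0.0407] [0.0748 0.135 ] tilt [-0.705  5.86  -0.482] blade slope [0. 0. 0.] front [-0.     0.088] 0.001
29.3417
```

Run:
```python
from h import *
phi=np.radians(25.8)
for a,t,m in((.086,102,.012),(.092,102,.016),(.100,102,.018)):
    print(step(a,t,phi,m=m,feed=.04),observe()["ft_force"].round(1));look(phi)
print(observe()["time_s"])
im,_=get_image("scene");cv2.imwrite("pics/s8.png",cv2.resize(im[110:350,180:500],(720,540))[:,:,::-1])
```

```text
False [ 0.9  0.1 -1.9]Traceback (most recent call last):
  File "<stdin>", line 4, in <module>
  File "h.py", line 48, in look
    b=(abs(L[:,1])<.036)&(abs(L[:,1])>.012)&(L[:,0]>-.042)&(((W[:,:2]-RED[:2])@D)[:,1]<d[:,1].min()-.004)&(abs(L[:,2])<.03);bd=(W[b][:,:2]-RED[:2])@D;xb=np.linalg.lstsq(np.c_[bd,np.ones(len(bd))],W[b][:,2],rcond=None)[0]
                                                                                       ~~~~~~~~~~^^
    return umr_minimum(a, axis, None, out, keepdims, initial, where)
ValueError: zero-size array to reduction operation minimum which has no identity
```

No red is visible any more, so it seems to have fallen over. I'll check numerically from the top camera.

```bash
cat >> h.py <<'E'
def wood():
    im,d=get_image("top");c=get_calibration("top");K,T=c["intrinsics"],c["world_from_camera"]
    lab=cv2.cvtColor(im,cv2.COLOR_RGB2LAB).astype(int);v,u=np.mgrid[:480,:640]
    m=((lab[...,2]>135)&(u>190)&(u<370)&(v>150)&(v<310)).astype(np.uint8)
    n,l,s,ce=cv2.connectedComponentsWithStats(m)
    My=np.radians(-9.8)
    for i in range(1,n):
        if s[i,4]>150:
            k=l==i;x=(u[k]-K[0,2])/K[0,0]*d[k];y=(v[k]-K[1,2])/K[1,1]*d[k];P=np.c_[x,y,d[k]]@T[:3,:3].T+T[:3,3]
            w=ray(ce[i],.012,K,T)[0];q=w-[.5186,.0901];print(ce[i].round(1),s[i,4],w.round(4),"mat",(np.array([[np.cos(My),np.sin(My)],[-np.sin(My),np.cos(My)]])@q).round(4),"z med/min/max",np.percentile(P[:,2],[50,2,98]).round(4))
    cv2.imwrite("pics/t_last.png",im[:,:,::-1])
E
python3 - <<'E'
from h import *
wood();s=observe();print(s["time_s"],s["ft_force"],s["eef_pos"],s["opening"])
E
```

```text
[273.3 155.5] 622 [0.6855 0.11  ] mat [0.161 0.048] z med/min/max [ 0.0003 -0.0048  0.0054]
[326.2 205.4] 1592 [ 0.572  -0.0095] mat [ 0.0696 -0.0891] z med/min/max [0.0137 0.0057 0.0194]
[211.2 239.8] 1504 [0.4935 0.2438] mat [-0.0509  0.1472] z med/min/max [0.0146 0.0059 0.2324]
29.85 [-0.22618027  1.14475843 -1.45909141] [0.47194771 0.20824271 0.16954975] 0.017081422276474263
```

The coaster is turned over at mat y≈0.147, against a limit of 0.153. I'll retreat the spatula and re-measure without occlusion.

Run:
```python
from h import *
phi=np.radians(25.8)
for a,t,m in((.08,102,.04),(.04,70,.06),(-.02,35,.06),(-.09,4,.07)): print(step(a,t,phi,m=m,feed=.25))
wood();s=observe();print(s["time_s"],s["ft_force"],sag(phi))
z=np.load("top0.npz");im=cv2.imread("pics/t_last.png")
cv2.imwrite("pics/c9.png",cv2.resize(im[140:330,160:400],(720,570),interpolation=2))
lab=cv2.cvtColor(im,cv2.COLOR_BGR2LAB).astype(int)
# mat's left edge from teal columns, along the line through the coaster
for v in(215,230,240,250,265):
    r=im[v,170:260].astype(int);t=np.where((r[:,1]-r[:,2]>35))[0];print(v,170+t.min() if len(t) else None)
```

```text
False
False
False
False
[273.1 155.5] 626 [0.6854 0.1104] mat [0.1609 0.0484] z med/min/max [ 0.0002 -0.0047  0.0053]
[326.1 205.4] 1593 [ 0.572  -0.0095] mat [ 0.0696 -0.0891] z med/min/max [0.0137 0.0044 0.0192]
[210.5 239.5] 1583 [0.4941 0.2454] mat [-0.0506  0.1488] z med/min/max [0.0134 0.0053 0.0186]
32.75 [ 0.18312334 -0.76085797 -1.94856535] (array([-0.0475, -0.0002, -0.0057]), np.float64(0.0458), np.float64(-0.0394), np.float64(0.0414), np.float64(2.72))
215 193
230 232
240 233
250 186
265 183
```

View pics/c9.png

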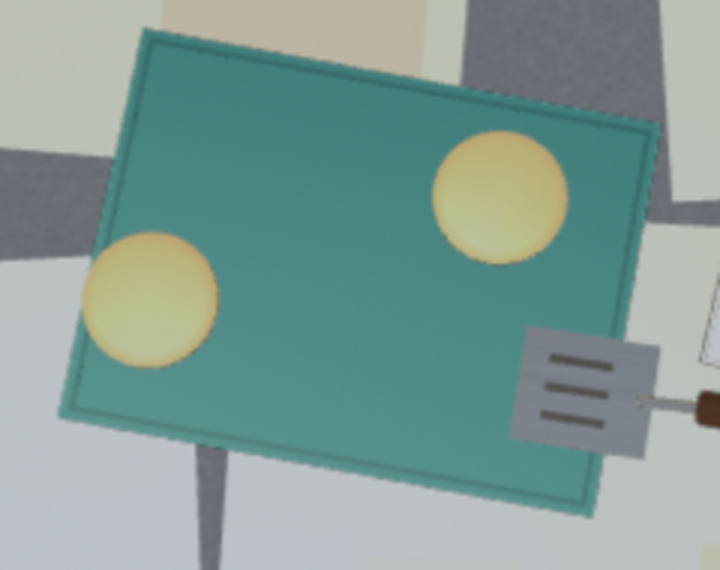

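The last picture shows the coaster bare side up at crop (150,300), about 2 mm over the mat's left edge at (87,300). That is too marginal. I'll put the upright blade down beyond its far rim and draw it back about 30 mm.

```bash
cat >> h.py <<'E'
LAT=np.array([.0152,-.0026,0])
def pl(a,t,z,phi=np.radians(27),k=1):
    p,r=pose(a,z,t,phi);return p+k*LAT,r
E
python3 - <<'E'
from h import *
z=np.load("top0.npz");print("cup,mug",ray([(125,222),(127,165)],.085,z["K"],z["T"]))
for a,t,zz in((0,45,.1),(.1,80,.11),(.25,88,.06),(.25,88,.0015),(.198,88,.0015)):
    p,r=pl(a,t,zz);q=inverse_kinematics(p,r);Z=Ro.from_euler('xyz',r).as_matrix()[:,2];print(a,p.round(3),None if q is None else q.round(2),"200mm back:",(p-.2*Z).round(3))
E
```

```text
cup,mug [[0.52168501 0.41001184]
 [0.64286487 0.41199542]]
0 [ 0.446 -0.033  0.232] [-0.   -0.16  1.89 -0.31  1.47  0.21] 200mm back: [0.457 0.028 0.423]
0.1 [0.479 0.157 0.277] [ 0.58  0.42  1.41 -0.68  1.96  0.71] 200mm back: [0.506 0.314 0.397]
0.25 [0.508 0.327 0.227] [ 0.76  0.9   0.87 -0.7   2.2   0.76] 200mm back: [0.538 0.499 0.324]
0.25 [0.508 0.327 0.168] [ 0.76  0.96  0.89 -0.67  2.14  0.82] 200mm back: [0.538 0.499 0.265]
0.198 [0.499 0.276 0.168] [ 0.72  0.85  1.07 -0.67  2.06  0.84] 200mm back: [0.529 0.448 0.265]
```

Run:
```python
from h import *
for a,t,zz,f in((0,45,.1,.25),(.1,80,.11,.25),(.25,88,.06,.2),(.25,88,.0015,.08)):
    p,r=pl(a,t,zz);print(move_l(p,f,rotation=r,max_force=15))
print(observe()["ft_force"].round(1));p,r=pl(.202,88,.0015);print(move_l(p,.04,rotation=r,max_force=10));s=observe();print(s["ft_force"].round(1),s["time_s"])
wood()
```

```text
False
False
False
False
[-0.9  0.3  0.4]
False
[0.1 1.7 1.4] 38.1
[273.3 155.5] 620 [0.6855 0.11  ] mat [0.1611 0.048 ] z med/min/max [ 0.0001 -0.005   0.006 ]
[326.2 205.4] 1592 [ 0.572  -0.0095] mat [ 0.0696 -0.0891] z med/min/max [0.0137 0.0042 0.0193]
[210.5 239.5] 1580 [0.4941 0.2454] mat [-0.0506  0.1489] z med/min/max [0.0136 0.0048 0.0193]
```

Run:
```python
from h import *
phi=np.radians(27)
s=observe();print(s["eef_pos"]-pl(.202,88,.0015)[0],s["ft_force"],s["opening"],s["time_s"])
L,R,o,c=inhand(phi)
for x in np.arange(-.06,.07,.01):
    m=(abs(L[:,0]-x)<.005)&(abs(L[:,1])<.036)&(abs(L[:,1])>.012)&(abs(L[:,2])<.06)
    print(x.round(3),m.sum(),np.percentile(L[m,2],[10,50,90]).round(4) if m.any() else None)
fr=o+R@[.0475,0,0];print("front",fr)
im,_=get_image("scene");cv2.imwrite("pics/s10.png",im[:,:,::-1])
z=np.load("top0.npz")
lab=cv2.cvtColor(im,cv2.COLOR_RGB2LAB).astype(int)
```

```text
[5.45195686e-05 2.04005063e-04 2.83043373e-05] [0.82174042 0.45158531 1.99874855] 0.01676462664801129 38.15
-0.06 0 None
-0.05 0 None
-0.04 647 [0.0258 0.0268 0.0278]
-0.03 1624 [0.0274 0.0289 0.0303]
-0.02 1581 [0.0303 0.0318 0.0333]
-0.01 1524 [0.0333 0.0347 0.0362]
0.0 1466 [0.0363 0.0378 0.0392]
0.01 1412 [0.0393 0.0407 0.0422]
0.02 1349 [0.0422 0.0436 0.0452]
0.03 1288 [0.0452 0.0467 0.0481]
0.04 1040 [0.0481 0.0494 0.0507]
0.05 9 [0.0494 0.0498 0.0503]
0.06 0 None
front [0.49767022 0.26566217 0.00452731]
```

The blade had rotated 16° in the hand from the fast swing, so its front stayed short of the coaster, which has not moved. I'll correct the hold model and pull again, with the front just above mat level.

Run:
```python
from h import *
phi=np.radians(10.6)
p,r=pl(.25,73,.004,phi);move_l(p,.05,rotation=r)
for a in(.225,.205):
    p,r=pl(a,73,.004,phi);print(move_l(p,.04,rotation=r,max_force=10),observe()["ft_force"].round(1));wood()
L,R,o,c=inhand(phi);i=L[(abs(L[:,0])<.035)&(abs(L[:,1])<.036)&(abs(L[:,1])>.012)&(abs(L[:,2])<.06)]
print(np.polyfit(i[:,0],i[:,2],1),observe()["time_s"])
```

```text
False [ 0.2  1.3 -1. ]
[273.2 155.5] 622 [0.6855 0.1101] mat [0.161  0.0481] z med/min/max [ 0.0003 -0.0047  0.0051]
[326.1 205.4] 1593 [ 0.572  -0.0095] mat [ 0.0696 -0.0891] z med/min/max [0.0137 0.0045 0.0191]
[222.2 242.3] 1655 [0.4881 0.2195] mat [-0.052   0.1223] z med/min/max [0.0134 0.0048 0.0189]
False [ 1.   0.2 -1.5]
[273.2 155.5] 624 [0.6855 0.1101] mat [0.161  0.0481] z med/min/max [ 0.0002 -0.0048  0.0051]
[326.1 205.4] 1593 [ 0.572  -0.0095] mat [ 0.0696 -0.0891] z med/min/max [0.0137 0.0045 0.0193]
[231.5 244.5] 1657 [0.4832 0.1989] mat [-0.0534  0.1012] z med/min/max [0.0134 0.0042 0.0187]
[-0.11276924 -0.01290906] 40.0917
```

The coaster now sits at mat y≈0.101, well inside. Now I'll lift off and return to the tray.

```bash
cat >> h.py <<'E'
def tp(z,pitch,phi):
    y=np.radians(83.4);R=(Ro.from_euler('z',y)*Ro.from_euler('y',np.radians(pitch))).as_matrix()
    return tool(R,np.array([.5087,-.277,z]),-1,phi,.021)
E
python3 - <<'E'
from h import *
phi=np.radians(17)
for a,t,zz,f in((.207,73,.004,.05),(.207,73,.08,.2),(.10,50,.11,.2),(-.02,25,.11,.2),(-.13,8,.11,.2)):
    p,r=pl(a,t,zz,phi);move_l(p,f,rotation=r)
print(observe()["time_s"])
p,r=tp(.08,4,phi);move_l(p,.2,rotation=r)
print(sag(phi),observe()["time_s"]);wood()
E
```

```text
43.75
(array([-0.181 ,  0.0009, -0.0227]), np.float64(0.038), np.float64(-0.0396), np.float64(0.0413), np.float64(10.26)) 44.9333
[273.4 155.5] 628 [0.6854 0.1098] mat [0.161  0.0478] z med/min/max [ 0.0001 -0.0047  0.005 ]
[326.1 205.4] 1593 [ 0.572  -0.0095] mat [ 0.0696 -0.0891] z med/min/max [0.0137 0.0051 0.0192]
[231.6 244.5] 1658 [0.4833 0.1988] mat [-0.0533  0.1011] z med/min/max [0.0133 0.004  0.0187]
```

Run:
```python
from h import *
phi=np.radians(27.3)
p,r=tp(.03,1,phi);move_l(p,.1,rotation=r);print(sag(phi))
p,r=tp(.0035,1,phi);print(move_l(p,.03,rotation=r,max_force=4));s=observe();print(s["ft_force"].round(1),s["time_s"])
L,R,o,c=inhand(phi);W=L@R.T+o;i=(abs(L[:,0])<.035)&(abs(L[:,1])<.036)&(abs(L[:,1])>.012)&(abs(L[:,2])<.02)
d=np.array([np.cos(np.radians(83.4)),np.sin(np.radians(83.4))])
print("world slope",np.polyfit(W[i][:,:2]@d,W[i][:,2],1)[0],"z",np.median(W[i][:,2]))
```

```text
(array([-0.0186,  0.0007, -0.0021]), np.float64(0.0469), np.float64(-0.0394), np.float64(0.0415), np.float64(1.06))
False
[-0.8  0.2 -1.4] 46.7667
world slope -0.0029713768579348525 z 0.006213228133273933
```

The blade is flat on the tray floor (0.2°). Releasing and backing off.

Run:
```python
from h import *
gripper_to(.07);s=observe()
Z=Ro.from_euler('xyz',s["tcp_rot"]).as_matrix()[:,2]
move_l(s["eef_pos"]-.10*Z,.12);hold(.3)
L,R,o,c=inhand(np.radians(27.3));W=L@R.T+o;c=c.astype(int)
q=W[:,:2]-[.5087,-.277];y=np.radians(83.4);q=q@np.array([[np.cos(y),-np.sin(y)],[np.sin(y),np.cos(y)]])
i=(abs(q[:,0])<.035)&(abs(q[:,1])<.035)&(abs(q[:,1])>.012)&(W[:,2]<.03)
A=np.c_[q[i],np.ones(i.sum())];print("blade plane",np.linalg.lstsq(A,W[i][:,2],rcond=None)[0].round(4))
wood();s=observe();print(s["time_s"],s["opening"],s["eef_pos"])
```

```text
blade plane [0.0002 0.0001 0.006 ]
[273.2 155.5] 628 [0.6854 0.1101] mat [0.1609 0.0481] z med/min/max [ 0.0004 -0.0047  0.006 ]
[326.2 205.4] 1592 [ 0.572  -0.0095] mat [ 0.0696 -0.0891] z med/min/max [0.0139 0.0047 0.0192]
[231.6 244.5] 1658 [0.4833 0.1988] mat [-0.0533  0.1011] z med/min/max [0.0135 0.0049 0.0189]
48.75 0.0700655615598001 [ 0.49040443 -0.4350426   0.11509951]
```

```bash
python3 -c "
from plant import *
print(job_done())"
```

```text
the job is handed in; nothing more can be done
None
```

I turned the red coaster bare side up and handed the job in at about 49 s; the hand-in gave no verdict. By my last measurements it lies flat and wholly on the mat, the other coaster hasn't moved, and the released spatula's blade is flat on the tray floor. I had to draw the turned coaster back about 48 mm with the upright blade, dye side down, because it first landed about 2 mm over the mat's edge.

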